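Latch the split casting mould

ROBOT

A 6-joint arm with a two-finger parallel gripper is mounted at the origin on a cart in front of the work surface, level with it; the furniture and walls round the work are solid. World frame = base frame: x ahead of the robot, y to its left, z up, the work surface at z = 0. Lengths are in m, angles in rad, forces in N, time in s.
With the tool pointing down it reaches from about 0.3 to 0.775 m from the base axis. Payload 14.6 kg.
Tool frame: the origin (TCP) lies midway between the tips of the shut fingers; the grasp point (between the pads) lies 19 mm behind it (manip.grip_point_offset is the distance from the TCP to the grasp point, in m); z points along the fingers, y is the direction in which the jaws open and shut (so a half turn about z gives the same grasp; the last joint's range is limited). The gripper opens to 94 mm and grips with 3 to 60 N. Pads are 16 mm wide; open, the fingers measure 119 mm over their backs; the gripper's body (75 mm by 177 mm) begins 78 mm behind the grasp point.
Start: joints at [1.05, 0.3, 1.521, -0, 1.321, -0.067], TCP at [0.241, 0.494, 0.205] pointing down, gripper open.
Joint ranges: [-3.03, 3.03], [-0.79, 2.21], [0.23, 2.52], [-1.04, 4.18], [0, 3.07], [-2.55, 2.55]. Speed limits (rad/s): [2.22, 2.22, 2.57, 3.14, 3.14, 3.14].

INTERFACE

Orientations are given as a unit quaternion [x, y, z, w].
In Python, from workcell import manip gives the robot as it stands.
- The arm moves only by the shell command python3 -m handwheel 'ROWS'. ROWS is JSON, a list that holds one entry, the list of rows, each a list of 7 numbers: the turn, a rotation vector about the tool's x, y, z in rad, then the shift along the tool's x, y, z in cm, then the gripper command: -1 is fully open, 1 is shut, values between are in proportion. A call has 1 to 20 rows; each row is the pose to reach, as a shift and turn from the pose commanded when the call began, along the tool's axes at that moment; what a row does not reach only later rows make up. A row lasts 1/10 s, in which the tool goes at most 50 mm and 8.59 degrees, less where a joint would pass 70% of its speed; a pose out of reach is approached as far as the arm can. A call with a gripper value outside its range is refused whole. The fingers move at their own pace and stop on an object; the grip force is fixed at half the most. Time passes only in rows, so rows that repeat a pose let the fingers close. It gives the time, the measured TCP pose, the force and the opening at its end, in the units of the state.
- manip.observe(): the state, without advancing time (a new reading comes with each control period).
- manip.read_camera(name): name is "scene" or "top" or "wrist"; returns the picture (420x560x3 uint8, blue, green, red); there is no depth.
- manip.camera_params(name): a dict with "intrinsics" (3x3 intrinsics, pixels), "k1" (the pictures are not rectified: a ray, as slopes to the right and down, at radius r is drawn at 1 + k1 r^2 times it, then the intrinsics apply), "extrinsics" (4x4, takes a point from world to camera coordinates). Camera axes: x right, y up, looking along -z (the intrinsics and any distortion apply to the point x, -y, -z); pixel columns grow to the right and rows downward; lengths in m; the calibration is good to about 2 mm. A picture is of the moment at which its call begins: read the wrist's pose just before it. camera_params takes no time and is no camera call; for the wrist camera it gives the pose at the moment of the call.
- manip.hand_in(): hands the job in, once; it reports no verdict.
The state is a dict: "time": time; "joint_pos": joint angles; "joint_vel": joint speeds; "joint_torque": joint torques, N m; "ee_pos": TCP position; "ee_rot": TCP orientation; "wrist_force": force on the tool from outside, world axes, zero at the start; "wrist_torque": the same for the moment, N m; "grip_width": opening from 0.0 (shut) to 1.0 (fully open).
Only numpy, scipy, OpenCV 4.12 (cv2) and the standard library are available. Lean on these libraries where they do the work, as an engineer would, in place of code of your own. Each camera call takes 0.05 s, during which the arm holds its last target.

TASK

Close the split casting mould with the draw latch on its top: take the latch's claw by its tab, feel gently for the keeper's slot on the sliding half and, still holding the tab, bring the claw's lip fully down into it. Then let go and swing the lever down over centre until it lies fully home, so that the latch holds the seal squeezed by itself; do not force the claw or the lever, and leave the things round the mould where they are.

Things in the scene. Friction and masses are not known exactly. Their poses are not given: they have to be found in the camera images.
- mould: split casting mould fixed to the desk: dark base plate, x -103 to +147 mm, 112 mm wide; fixed aluminium half (top 60 mm high), sliding half (top 56 mm), 88 mm wide, black springy seal between. Origin on the desk below the lever hinge. x: draw direction, from the latch to the keeper on the sliding half (roughly to the robot's left); z up; y parallel to the latch's hinge axes
- lever_hinge (a point): hinge axis of the latch's steel lever, mid-width, 78 mm above the desk, along the mould's y; frame parallel to the mould's. The claw's hinge in the lever lies 22 mm from it, in the mould's x, z plane at 22 mm x (cos a, sin a) with a = 190 degrees - lever angle, so the dead centre is at lever angle 0.17
- lever (a joint): lever angle (rad): 0 = home, level, pointing to the mould's -x, resting on a rubber button (gives 4 to 5 N per mm at the pad); pi/2 upright; 1.95 open stop. Light friction (0.05 N m) holds it. Closing squeezes the seal by 3 to 12 mm (7 N/mm), up to about 12 N at the pad; past the dead centre (below 0.17) the latch's tension helps it home. More than 30 N of push is too much
- lever_pad (a point): middle of the face to push, on the lever's flat paddle, 78 mm from the lever hinge; paddle 60 to 96 mm from the hinge, 30 mm wide, 6 mm thick, its face 3 mm off the line through the hinge. Faces up when home, to the keeper's side when upright. Pushed along the arc to the mould's -x and down to close. Site x: towards the hinge, z: out of this face
- claw (a joint): angle of the claw relative to the lever (rad); pitch of the claw above level = this value - lever angle. The claw (60 g) swings easily on the lever and falls by its own weight, so it stays down in the slot when let go
- claw_tab (a point): grip point in the upright tab at the claw's front: 12 mm wide along the mould's y, 14 mm long, round top 10 mm above this point, the claw's 34 mm wide plate 17 mm below. 94 mm from the claw hinge along the claw, 18 mm above its line. Pinch across y; a firm grip hinders turning: tilt with the claw's pitch. Moved along the draw direction it swings the lever too (3 to 5 N). x along the claw, z up
- claw_lip (a point): middle of the lower edge of the claw's lip, a wall 3 mm thick, 28 mm wide, pointing down at the claw's front end, 10.5 mm below the plate. From the tab point 6.5 mm farther along the claw and 32.5 mm lower. At the start it lies on the keeper's apron. Hooked when over 8 mm below the keeper's top (full depth about 10 mm); shallower it slips off under load
- slider (a joint): how far the sliding half is drawn to the latch (m): -0.0015 to 0.0015 at the start; touches the seal at 0.0035; 0.0065 to 0.0155 when latched, depending on the keeper's setting. 4 N friction
- keeper_mark (a point): on the sliding half: nominal centre of the keeper slot, at its top, 69.5 mm above the desk. Slot 9.5 mm long (draw direction), 36 mm wide, 12 mm deep; 22 mm flat apron on the latch side (catch pin under its edge), 8 mm guard beyond. Screw-set: the real slot lies up to 4.5 mm either way along x, felt or seen. The lip enters with about 1.5 mm room either way. Over 30 N of claw on its top is too much
- bench_timer: small white bench timer, 66 x 72 x 28 mm, loose, near the mould's latch end; origin under its middle
- petri_dish_2: petri dish, 58 mm across, 15 mm high, loose; origin under its middle
- reagent_c: small white bottle with red cap, 40 x 40 x 85 mm, loose; origin under its middle
- reagent_b: white bottle with blue cap, 50 x 50 x 115 mm, loose; origin under its middle
- pen_blue: pen, 145 mm long, lying loose; origin under its middle

How it is judged:
On the way:
1. the claw's lip is brought down into the keeper's slot with the claw still held or guided by the fingers (z of claw_lip in the frame of keeper_mark below -0.008 m and x of claw_lip in the frame of keeper_mark between -0.012 and 0.012 m and contact force between the fingers and claw above 0.5 N), for 0.2 s.
At the end, for the whole second after the job is handed in: The lever lies home (within 0.06 rad), the claw's lip is still in the keeper's slot (edge more than 6 mm below the keeper's top), the sliding half is drawn more than 5 mm in, squeezing the seal, and everything rests (value of joint lever below 0.06 rad and value of joint slider above 0.005 m and z of claw_lip in the frame of keeper_mark below -0.006 m and velocity of joint slider below 0.01 m/s and velocity of joint lever between -0.05 and 0.05 rad/s); the robot touches nothing.
It fails at once if the claw is pressed on the keeper's top with more than 30 N while its lip is not in the slot (z of claw_lip in the frame of keeper_mark above -0.006 m and (contact force between claw and keeper_apron above 30 N or contact force between claw and keeper_guard above 30 N)).
It fails at once if the lever is pushed with more than 30 N (contact force between the fingers and lever_shank above 30 N or contact force between the fingers and lever_paddle above 30 N).
It fails at once if a bystander is shifted by more than 30 mm (distance of any of bench_timer, petri_dish_2, reagent_c, reagent_b, pen_blue from where it was at the start of the episode above 0.03 m).
It also fails if it takes over 61 s, if anything falls off the work surface, if the arm or the gripper's body presses on something with over 40 N, if the wrist force passes 120 N, or if a joint passes its speed limit or range.

## Working session

There is one attempt and no reset: what is moved stays moved. The work goes in short steps, Python scripts to look and compute and a shell command to move; the robot and the scene stay as the last step left them, time stands still between calls to the robot, and variables do not carry over. Pictures are saved under pics/ and viewed, and the job is handed in when it is done.

```bash
ls; mkdir -p pics; python3 - <<'E'
from workcell import manip
import cv2
print(manip.observe(), manip.grip_point_offset)
for n in ("scene","top","wrist"):
    p=manip.camera_params(n); im=manip.read_camera(n); cv2.imwrite(f"pics/{n}0.png",im); print(n,p)
E
```

```text
pics
{'time': 0.0, 'joint_pos': array([ 1.05037983e+00,  3.00473149e-01,  1.52161277e+00, -3.55145938e-05,
        1.32067858e+00, -6.66057411e-02]), 'joint_vel': array([ 0.00073736, -0.00094472,  0.00050206, -0.00064309,  0.00139032,
        0.00226997]), 'joint_torque': array([-1.33416226e-03, -5.31807947e+01, -3.52733624e+01,  7.07299495e-02,
        2.43280845e-02, -9.36589277e-05]), 'ee_pos': array([0.24099519, 0.49408793, 0.2048718 ]), 'ee_rot': array([ 2.24958976e-01,  9.74368060e-01, -5.65840502e-04, -1.53049265e-04]), 'wrist_force': array([-0.76789843, -0.26674134,  0.8693569 ]), 'wrist_torque': array([0.01796573, 0.01182467, 0.01565394]), 'grip_width': 1.0038925866811685} 0.0188
scene {'intrinsics': array([[512.04760226,   0.        , 274.16798921],
       [  0.        , 512.04760226, 213.78246614],
       [  0.        ,   0.        ,   1.        ]]), 'k1': -0.023352370137338384, 'extrinsics': array([[ 0.84028519, -0.54196626, -0.0139062 , -0.5000687 ],
       [ 0.23378673,  0.33909052,  0.91124167, -0.19700491],
       [-0.48914678, -0.76895397,  0.41163726, -0.93831381],

[... 385 characters left out ...]
, -0.55132941],
       [-0.09584625,  0.00564213,  0.99538016, -1.23461438],
       [ 0.        ,  0.        ,  0.        ,  1.        ]])}
wrist {'intrinsics': array([[376.25834819,   0.        , 282.66089997],
       [  0.        , 376.25834819, 206.85677265],
       [  0.        ,   0.        ,   1.        ]]), 'k1': -0.019372154542096315, 'extrinsics': array([[ 4.38181246e-01,  8.98886523e-01, -4.62587152e-04,
        -5.50550434e-01],
       [-8.75253475e-01,  4.26543475e-01, -2.28017582e-01,
         2.32766683e-02],
       [-2.04764618e-01,  1.00317909e-01,  9.73656905e-01,
        -3.88755882e-01],
       [ 0.00000000e+00,  0.00000000e+00,  0.00000000e+00,
         1.00000000e+00]])}
```

View pics/scene0.png

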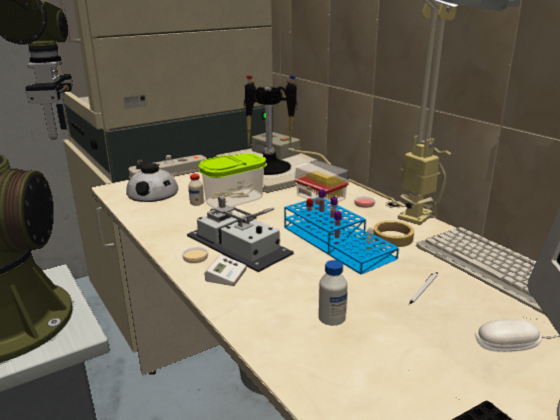

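View pics/top0.png

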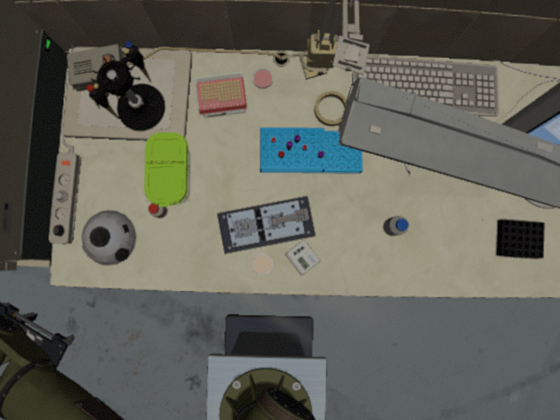

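View pics/wrist0.png

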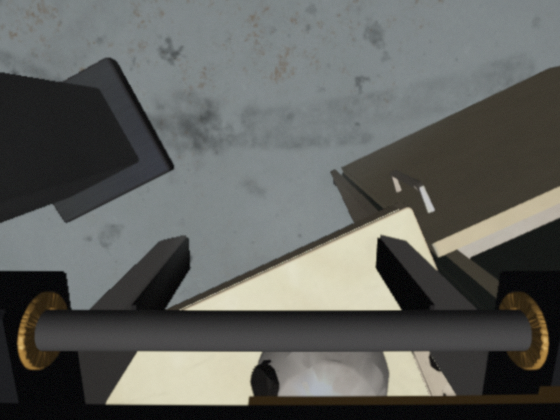

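```bash
cat > h.py <<'E'
from workcell import manip
import numpy as np, cv2
def undist(u,v,p):
    K=p["intrinsics"]; d=np.array([(u-K[0,2])/K[0,0],(v-K[1,2])/K[1,1]])
    s=d.copy()
    for _ in range(20): s=d/(1+p["k1"]*(s@s))
    return s
def ray(u,v,p):
    s=undist(u,v,p); E=p["extrinsics"]; R=E[:3,:3]; t=E[:3,3]
    c=-R.T@t; d=R.T@np.array([s[0],-s[1],-1.]); return c,d/np.linalg.norm(d)
def onplane(u,v,z,p):
    c,d=ray(u,v,p); return c+d*(z-c[2])/d[2]
def proj(X,p):
    E=p["extrinsics"]; x=E[:3,:3]@np.asarray(X)+E[:3,3]; s=np.array([x[0],-x[1]])/-x[2]
    s=s*(1+p["k1"]*(s@s)); K=p["intrinsics"]; return np.array([K[0,0]*s[0]+K[0,2],K[1,1]*s[1]+K[1,2]])
E
python3 - <<'E'
import cv2
im=cv2.imread("pics/top0.png"); c=im[185:285,205:345]; cv2.imwrite("pics/top0c.png",cv2.resize(c,None,fx=5.6,fy=5.6,interpolation=cv2.INTER_CUBIC))
im=cv2.imread("pics/scene0.png"); c=im[185:295,170:310]; cv2.imwrite("pics/scene0c.png",cv2.resize(c,None,fx=5.4,fy=5.4,interpolation=cv2.INTER_CUBIC))
E
```

```text
(no output)
```

View pics/top0c.png

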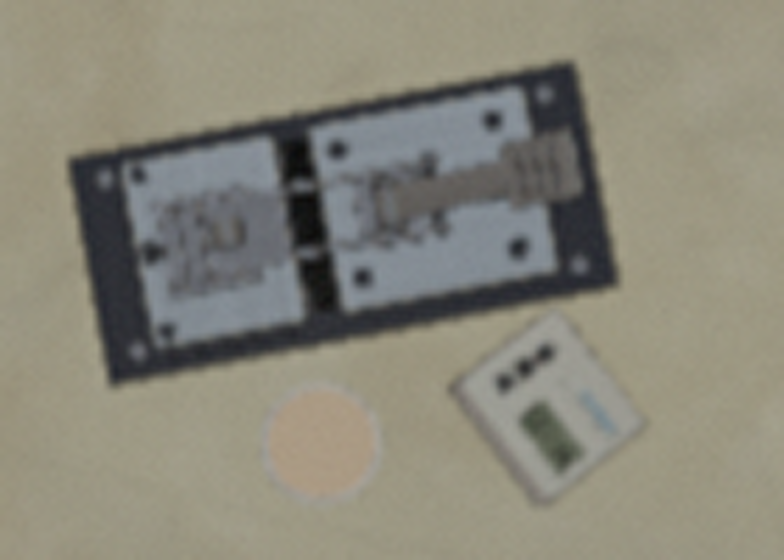

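View pics/scene0c.png

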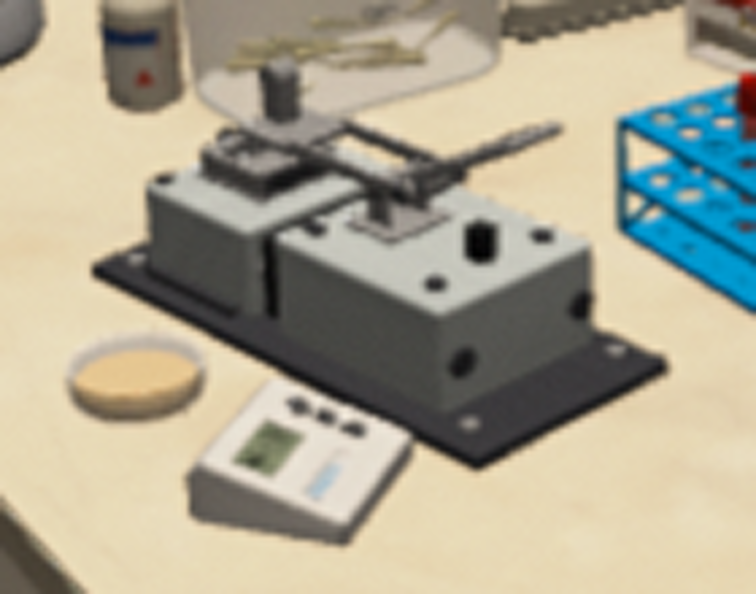

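```bash
python3 - <<'E'
from h import *
p=manip.camera_params("top")
im=cv2.imread("pics/top0.png"); 
hsv=cv2.cvtColor(im,cv2.COLOR_BGR2HSV)
m=((hsv[...,2]<95)).astype(np.uint8)*255
roi=np.zeros_like(m); roi[190:260,212:322]=m[190:260,212:322]
cs,_=cv2.findContours(cv2.morphologyEx(roi,cv2.MORPH_CLOSE,np.ones((3,3))),cv2.RETR_EXTERNAL,cv2.CHAIN_APPROX_NONE)
c=max(cs,key=cv2.contourArea); r=cv2.minAreaRect(c); print(r)
c1=[(70/5.6+205,158/5.6+185),(575/5.6+205,63/5.6+185),(617/5.6+205,285/5.6+185),(110/5.6+205,383/5.6+185)]
for pts in (cv2.boxPoints(r),c1):
  for z in (.0,.01):
    X=np.array([onplane(u,v,z,p) for u,v in pts]); print(pts,z);print(X.round(4),np.linalg.norm(X-np.roll(X,-1,0),axis=1).round(4))
E
```

```text
((265.6660461425781, 224.2743377685547), (41.139739990234375, 92.35063934326172), 79.04593658447266)
[[216.42332 212.85358]
 [307.09134 195.30493]
 [314.90875 235.6951 ]
 [224.24075 253.24374]] 0.0
[[ 0.5316  0.1503  0.    ]
 [ 0.5867 -0.0951  0.    ]
 [ 0.4772 -0.1187  0.    ]
 [ 0.4229  0.1249  0.    ]] [0.2514 0.112  0.2496 0.1116]
[[216.42332 212.85358]
 [307.09134 195.30493]
 [314.90875 235.6951 ]
 [224.24075 253.24374]] 0.01
[[ 0.5308  0.149   0.01  ]
 [ 0.5854 -0.0944  0.01  ]
 [ 0.4768 -0.1178  0.01  ]
 [ 0.423   0.1239  0.01  ]] [0.2495 0.1111 0.2476 0.1107]
[(217.5, 213.21428571428572), (307.67857142857144, 196.25), (315.17857142857144, 235.89285714285714), (224.64285714285714, 253.39285714285717)] 0.0
[[ 0.5307  0.1473  0.    ]
 [ 0.5841 -0.0967  0.    ]
 [ 0.4767 -0.1194  0.    ]
 [ 0.4226  0.1238  0.    ]] [0.2498 0.1098 0.2492 0.1107]
[(217.5, 213.21428571428572), (307.67857142857144, 196.25), (315.17857142857144, 235.89285714285714), (224.64285714285714, 253.39285714285717)] 0.01
[[ 0.5299  0.1461  0.01  ]
 [ 0.5829 -0.096   0.01  ]
 [ 0.4763 -0.1185  0.01  ]
 [ 0.4226  0.1228  0.01  ]] [0.2478 0.109  0.2473 0.1098]
```

```bash
cat >> h.py <<'E'
XD=np.array([-0.218,0.976,0]);XD/=np.linalg.norm(XD); YD=np.array([-XD[1],XD[0],0]); O=np.array([.509,-.007,0])
def tri(rs):
    A=np.zeros((3,3));b=np.zeros(3)
    for c,d in rs:
        P=np.eye(3)-np.outer(d,d);A+=P;b+=P@c
    X=np.linalg.solve(A,b); return X,[np.linalg.norm((np.eye(3)-np.outer(d,d))@(X-c)) for c,d in rs]
def m2w(x,y,z): return O+XD*x+YD*y+np.array([0,0,z])
def w2m(X): d=np.asarray(X)-O; return np.array([d@XD,d@YD,d[2]])
E
python3 - <<'E'
from h import *
pt=manip.camera_params("top");ps=manip.camera_params("scene")
for n,t,s in (("paddle end",(575,165),(560,128)),("tab top",(225,232),(280,66))):
    X,e=tri([ray(t[0]/5.6+205,t[1]/5.6+185,pt),ray(s[0]/5.4+170,s[1]/5.4+185,ps)]); print(n,X.round(4),w2m(X).round(4),e)
E
```

```text
paddle end [ 0.5295 -0.092   0.1254] [-0.0874 -0.0015  0.1254] [np.float64(0.006089111142429509), np.float64(0.006089111142429641)]
tab top [0.4925 0.0637 0.1081] [0.0726 0.0007 0.1081] [np.float64(0.0012327386437776125), np.float64(0.0012327386437775778)]
```

```bash
python3 -m handwheel '[[[0,0,0.9,-41,-27.6,0,-1],[0,0,0.9,-41,-27.6,0,-1],[0,0,0.9,-41,-27.6,0,-1],[0,0,0.9,-41,-27.6,0,-1],[0,0,0.9,-41,-27.6,0,-1],[0,0,0.9,-41,-27.6,0,-1],[0,0,0.9,-41,-27.6,0,-1],[0,0,0.9,-41,-27.6,0,-1],[0,0,0.9,-41,-27.6,0,-1],[0,0,0.9,-41,-27.6,0,-1],[0,0,0.9,-41,-27.6,0,-1],[0,0,0.9,-41,-27.6,0,-1],[0,0,0.9,-41,-27.6,0,-1],[0,0,0.9,-41,-27.6,0,-1],[0,0,0.9,-41,-27.6,0,-1],[0,0,0.9,-41,-27.6,0,-1]]]'
python3 - <<'E'
from h import *
p=manip.camera_params("wrist"); im=manip.read_camera("wrist"); np.savez("w1.npz",**p); cv2.imwrite("pics/w1.png",im)
E=p["extrinsics"]; print(w2m(-E[:3,:3].T@E[:3,3]), manip.observe()["ee_pos"], w2m(manip.observe()["ee_pos"]))
E
```

```text
time: 1.75
ee_pos: [0.4884, 0.0671, 0.2056]
ee_rot: [0.626, 0.78, 0.0, 0.0]
wrist_force: [0.5, 0.7, 1.2]
grip_width: 0.999
[0.14334898 0.00366266 0.38416806] [0.48850721 0.0669549  0.20556369] [0.07664358 0.0038786  0.20556369]
```

View pics/w1.png

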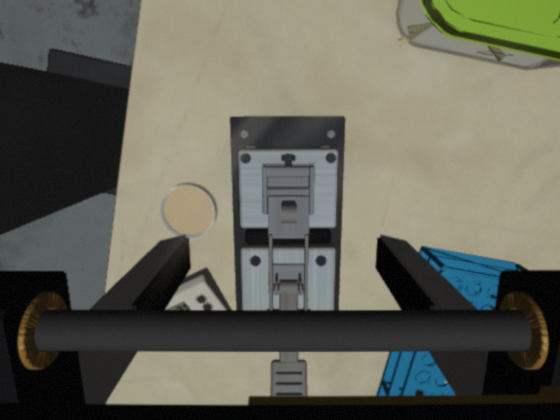

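```bash
python3 - <<'E'
import cv2
im=cv2.imread("pics/w1.png"); c=im[110:260,210:370]; cv2.imwrite("pics/w1c.png",cv2.resize(c,None,fx=4,fy=4,interpolation=cv2.INTER_CUBIC))
E
```

```text
(no output)
```

View pics/w1c.png

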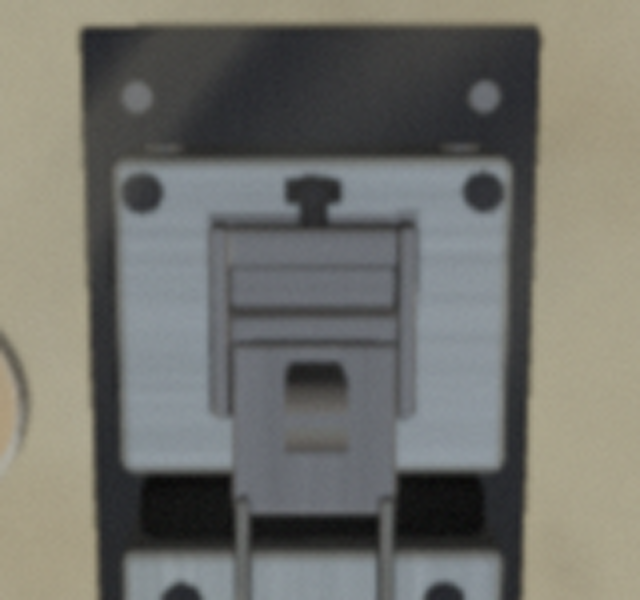

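```bash
python3 - <<'E'
from h import *
p=dict(np.load("w1.npz"))
def f(u,v,z,n): print(n,w2m(onplane(u/4+210,v/4+110,z,p)).round(4))
f(230,265,.0695,"slot far L");f(396,265,.0695,"slot far R");f(230,311,.0695,"slot near L");f(396,311,.0695,"slot near R")
f(313,227,.0695,"guard far");f(313,157,.056,"half far edge")
f(82,28,.01,"base corner L .147");f(540,28,.01,"base corner R")
f(115,300,.056,"half side");f(508,300,.056,"half side R")
f(313,343,.085,"claw front"); f(313,343,.0695,"claw front low")
f(232,420,.085,"claw L"); f(397,420,.085,"claw R")
f(287,370,.112,"tab L");f(346,370,.112,"tab R")
f(313,365,.112,"tab top far");f(313,410,.112,"tab top near?"); f(313,450,.085,"tab foot?")
E
```

```text
slot far L [0.0963 0.0164 0.0695]
slot far R [ 0.0962 -0.0186  0.0695]
slot near L [0.0864 0.0165 0.0695]
slot near R [ 0.0864 -0.0188  0.0695]
guard far [ 0.1043 -0.0011  0.0695]
half far edge [ 0.1178 -0.0013  0.056 ]
base corner L .147 [0.1453 0.054  0.01  ]
base corner R [ 0.1452 -0.0569  0.01  ]
half side [0.0865 0.0424 0.056 ]
half side R [ 0.0864 -0.0445  0.056 ]
claw front [ 0.0826 -0.0009  0.085 ]
claw front low [ 0.0795 -0.0012  0.0695]
claw L [0.0665 0.0157 0.085 ]
claw R [ 0.0665 -0.0182  0.085 ]
tab L [0.083  0.0043 0.112 ]
tab R [ 0.083  -0.0066  0.112 ]
tab top far [ 0.084  -0.0005  0.112 ]
tab top near? [ 0.0754 -0.0005  0.112 ]
tab foot? [ 0.0601 -0.001   0.085 ]
```

```bash
python3 - <<'E'
import cv2
im=cv2.imread("pics/scene0.png"); c=im[190:240,205:280]; cv2.imwrite("pics/scene0d.png",cv2.resize(c,None,fx=10,fy=10,interpolation=cv2.INTER_CUBIC))
im=cv2.imread("pics/w1.png"); c=im[230:410,240:340]; cv2.imwrite("pics/w1d.png",cv2.resize(c,None,fx=3.3,fy=3.3,interpolation=cv2.INTER_CUBIC))
E
```

```text
(no output)
```

View pics/scene0d.png

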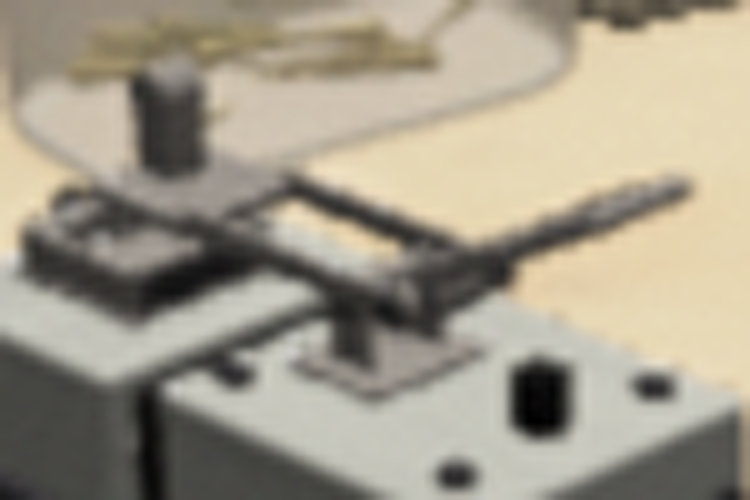

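View pics/w1d.png

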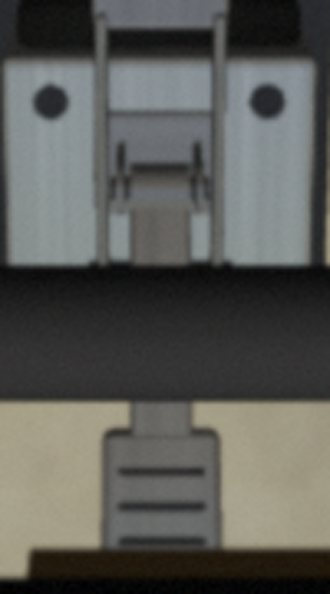

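```bash
python3 - <<'E'
from h import *
p=dict(np.load("w1.npz")); ps=manip.camera_params("scene")
for dx in (0,-.0017):
 for th in (.3,.4,.5,.6,.7,.8):
  c,s=np.cos(th),np.sin(th)
  # face direction: up at home, +x at upright => n=(sin, cos)
  q=lambda r,y: m2w(dx-r*c+.003*s,y-.0011,.078+r*s+.003*c)
  L=proj(q(.060,.015),p);R=proj(q(.060,-.015),p)
  print(dx,th,L.round(1),R.round(1),(R-L)[0].round(1),"end scene",proj(q(.096,.015),ps).round(1),proj(q(.096,-.015),ps).round(1))
E
```

```text
0 0.3 [271. 357.] [305.7 356.9] 34.8 end scene [266.9 218.8] [276.9 214.4]
0 0.4 [270.8 358.6] [306.2 358.5] 35.4 end scene [265.6 214.4] [275.7 210.2]
0 0.5 [270.5 359.5] [306.6 359.4] 36.1 end scene [264.  210.1] [274.1 205.9]
0 0.6 [270.3 359.6] [307.  359.5] 36.7 end scene [262.2 205.9] [272.3 201.8]
0 0.7 [270.1 358.9] [307.5 358.9] 37.4 end scene [260.1 201.8] [270.2 197.8]
0 0.8 [269.9 357.4] [307.9 357.4] 38.0 end scene [257.8 198. ] [267.9 194. ]
-0.0017 0.3 [271.  358.7] [305.7 358.7] 34.7 end scene [267.5 219. ] [277.5 214.7]
-0.0017 0.4 [270.8 360.4] [306.1 360.3] 35.4 end scene [266.2 214.7] [276.3 210.4]
-0.0017 0.5 [270.5 361.3] [306.6 361.2] 36.0 end scene [264.6 210.3] [274.7 206.1]
-0.0017 0.6 [270.3 361.4] [307.  361.4] 36.7 end scene [262.8 206.1] [272.9 202. ]
-0.0017 0.7 [270.1 360.8] [307.4 360.7] 37.3 end scene [260.6 202.1] [270.8 198. ]
-0.0017 0.8 [269.9 359.3] [307.9 359.3] 38.0 end scene [258.3 198.2] [268.5 194.2]
```

```bash
python3 - <<'E'
import cv2,numpy as np
im=cv2.imread("pics/w1.png"); c=im[155:215,255:325].astype(float); c=np.clip((c-40)*1.7,0,255).astype(np.uint8); cv2.imwrite("pics/w1e.png",cv2.resize(c,None,fx=10,fy=10,interpolation=cv2.INTER_CUBIC))
print(im[155:215,275:279].mean((1,2)).round(0)); print(im[155:215,298:302].mean((1,2)).round(0))
E
```

```text
[141. 139. 140. 138. 138. 138. 139. 134. 116. 101.  84.  68.  77.  98.
 106. 111. 113. 113. 112. 111. 109. 100. 100. 109. 111. 111. 110. 109.
 111. 110. 106.  88.  70.  68.  85. 103. 110. 110. 109.  94.  71.  79.
  98. 108. 108. 109. 108. 108. 107. 108. 107. 107. 108. 109. 108. 107.
 108. 107. 107. 108.]
[144. 143. 142. 140. 139. 141. 141. 137. 125. 108.  85.  62.  76.  96.
 107. 111. 112. 113. 113. 112. 108.  97. 100. 110. 112. 111. 111. 110.
 112. 113. 107.  89.  73.  71.  90. 105. 111. 111. 110.  94.  73.  79.
  98. 106. 108. 108. 109. 109. 108. 108. 106. 108. 108. 108. 108. 108.
 108. 109. 108. 109.]
```

View pics/w1e.png

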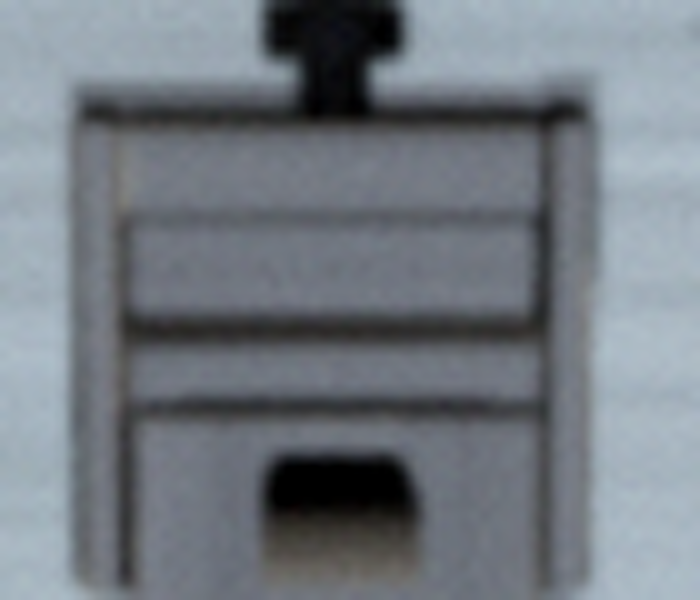

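```bash
python3 - <<'E'
from h import *
p=dict(np.load("w1.npz"))
for v,z in ((176.3,.0695),(189.3,.0695),(193.8,.0695),(196.2,.085)): print(v,w2m(onplane(288,v,z,p)).round(4))
for x in (.117,):pass
def claw(lx,lz):
    from scipy.optimize import fsolve
    def g(q):
        th,pi=q;a=np.radians(190)-th
        hx,hz=.022*np.cos(a),.078+.022*np.sin(a)
        return [hx+.1005*np.cos(pi)+.0145*np.sin(pi)-lx, hz+.1005*np.sin(pi)-.0145*np.cos(pi)-lz]
    th,pi=fsolve(g,[.9 if lx>.083 else .5,-.1]);a=np.radians(190)-th
    hx,hz=.022*np.cos(a),.078+.022*np.sin(a)
    return th,pi,hx+.094*np.cos(pi)-.018*np.sin(pi),hz+.094*np.sin(pi)+.018*np.cos(pi)
for lx in (.079,.081,.083,.085,.087,.089,.091,.093,.095): print(lx,np.round(claw(lx,.0695),4),np.round(claw(lx,.0715),4),np.round(claw(lx,.0595),4))
E
```

```text
176.3 [ 0.0962 -0.0009  0.0695]
189.3 [ 0.0851 -0.0009  0.0695]
193.8 [ 0.0812 -0.001   0.0695]
196.2 [ 0.0823 -0.0007  0.085 ]
0.079 [0.2817 0.0361 0.0714 0.1017] [0.2566 0.0612 0.0708 0.1035] [ 0.8358 -0.1774  0.0783  0.0926]
0.081 [ 0.7502 -0.0598  0.0765  0.1023] [ 0.7022 -0.0307  0.0755  0.1042] [ 1.0432 -0.2117  0.0815  0.0926]
0.083 [ 0.9519 -0.0946  0.0796  0.1025] [ 0.9121 -0.068   0.0787  0.1044] [ 1.1981 -0.2327  0.0842  0.0926]
0.085 [ 1.1069 -0.1173  0.0823  0.1025] [ 1.0707 -0.0921  0.0815  0.1045] [ 1.3283 -0.2468  0.0866  0.0926]
0.087 [ 1.2385 -0.1334  0.0849  0.1026] [ 1.2047 -0.1092  0.0841  0.1045] [ 1.4435 -0.2563  0.089   0.0926]
0.089 [ 1.3558 -0.1448  0.0873  0.1026] [ 1.3238 -0.1215  0.0865  0.1045] [ 1.5487 -0.2624  0.0912  0.0926]
0.091 [ 1.4634 -0.1528  0.0895  0.1026] [ 1.4328 -0.1303  0.0888  0.1046] [ 1.647  -0.2658  0.0933  0.0926]
0.093 [ 1.5641 -0.1581  0.0917  0.1026] [ 1.5347 -0.1362  0.091   0.1046] [ 1.7401 -0.267   0.0953  0.0926]
0.095 [ 1.6599 -0.161   0.0938  0.1026] [ 1.6314 -0.1397  0.0931  0.1046] [ 1.8296 -0.2661  0.0973  0.0926]<stdin>:11: RuntimeWarning: The iteration is not making good progress, as measured by the 
 improvement from the last ten iterations.
```

```bash
python3 -m handwheel '[[[0,0,0,-0.3,0.5,4,-1],[0,0,0,-0.3,0.5,7,-1],[0,0,0,-0.3,0.5,8.5,-1],[0,0,0,-0.3,0.5,9.5,-1],[0,0,0,-0.3,0.5,10.3,-1],[0,0,0,-0.3,0.5,10.9,-1],[0,0,0,-0.3,0.5,11.3,-1],[0,0,0,-0.3,0.5,11.4,-1],[0,0,0,-0.3,0.5,11.4,-0.5],[0,0,0,-0.3,0.5,11.4,-0.5],[0,0,0,-0.3,0.5,11.4,-0.5]]]'
python3 - <<'E'
from h import *
p=manip.camera_params("wrist"); im=manip.read_camera("wrist"); np.savez("w2.npz",**p); cv2.imwrite("pics/w2.png",im)
c=im[100:420,130:430];cv2.imwrite("pics/w2c.png",cv2.resize(c,None,fx=1.85,fy=1.85,interpolation=cv2.INTER_CUBIC))
im=manip.read_camera("scene"); cv2.imwrite("pics/s2.png",cv2.resize(im[130:290,150:330],None,fx=3.6,fy=3.6,interpolation=cv2.INTER_CUBIC))
o=manip.observe();print(w2m(o["ee_pos"]),o["wrist_force"],o["grip_width"])
E
```

```text
time: 2.9
ee_pos: [0.4943, 0.0647, 0.0917]
ee_rot: [0.626, 0.78, 0.0, 0.0]
wrist_force: [-0.1, 0.5, 0.8]
grip_width: 0.784
[ 0.07316243 -0.00122864  0.09167061] [ 0.00322511  0.1855688  -0.51965175] 0.7552239591414214
```

View pics/w2c.png

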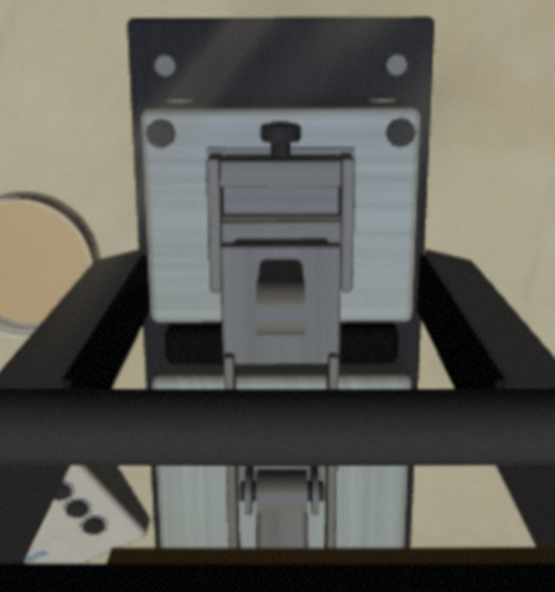

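View pics/s2.png

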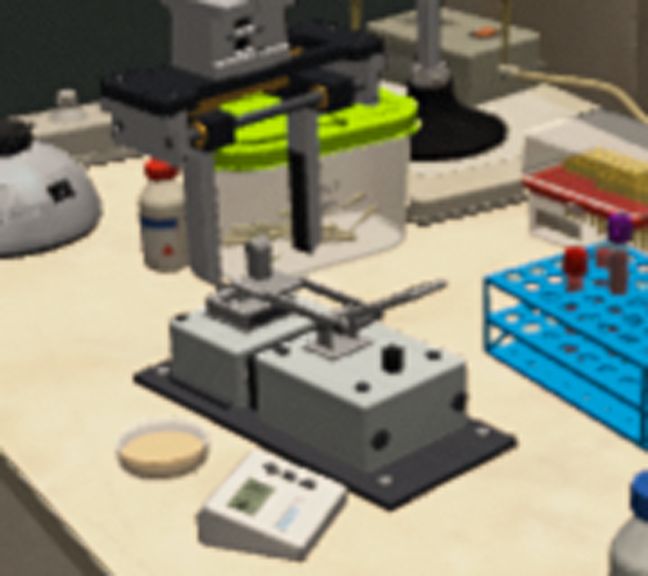

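```bash
python3 - <<'E'
from h import *
p=dict(np.load("w2.npz")); im=cv2.imread("pics/w2.png")
print(list(enumerate(im[170:250,258:266].mean((1,2)).round(0).astype(int),170)))
for v,z in ((183,.0695),(200,.0695),(218,.0695),(218.5,.0695),(230,.0695),(232,.085)): print(v,w2m(onplane(262,v,z,p)).round(4))
c=im[170:260,235:345];cv2.imwrite("pics/w2e.png",cv2.resize(c,None,fx=7,fy=6.6,interpolation=cv2.INTER_CUBIC))
E
```

```text
[(170, np.int64(142)), (171, np.int64(142)), (172, np.int64(140)), (173, np.int64(138)), (174, np.int64(140)), (175, np.int64(141)), (176, np.int64(140)), (177, np.int64(140)), (178, np.int64(136)), (179, np.int64(121)), (180, np.int64(110)), (181, np.int64(109)), (182, np.int64(103)), (183, np.int64(79)), (184, np.int64(50)), (185, np.int64(38)), (186, np.int64(46)), (187, np.int64(76)), (188, np.int64(100)), (189, np.int64(109)), (190, np.int64(111)), (191, np.int64(113)), (192, np.int64(113)), (193, np.int64(115)), (194, np.int64(115)), (195, np.int64(115)), (196, np.int64(114)), (197, np.int64(114)), (198, np.int64(113)), (199, np.int64(112)), (200, np.int64(106)), (201, np.int64(107)), (202, np.int64(112)), (203, np.int64(113)), (204, np.int64(113)), (205, np.int64(112)), (206, np.int64(111)), (207, np.int64(110)), (208, np.int64(110)), (209, np.int64(112)), (210, np.int64(114)), (211, np.int64(114)), (212, np.int64(114)), (213, np.int64(112)), (214, np.int64(106)), (215, np.int64(82)), (216, np.int64(65)), (217, np.int64(70)), (218, np.int64(78)), (219, np.int64(71)), (220, np.int64(83)), (221, np.int64(102)), (222, np.int64(111)), (223, np.int64(111)), (224, np.int64(112)), (225, np.int64(112)), (226, np.int64(113)), (227, np.int64(110)), (228, np.int64(95)), (229, np.int64(64)), (230, np.int64(38)), (231, np.int64(32)), (232, np.int64(42)), (233, np.int64(70)), (234, np.int64(95)), (235, np.int64(107)), (236, np.int64(110)), (237, np.int64(110)), (238, np.int64(111)), (239, np.int64(111)), (240, np.int64(110)), (241, np.int64(110)), (242, np.int64(110)), (243, np.int64(110)), (244, np.int64(110)), (245, np.int64(110)), (246, np.int64(111)), (247, np.int64(110)), (248, np.int64(111)), (249, np.int64(110))]
183 [0.106  0.0095 0.0695]
200 [0.0966 0.0097 0.0695]
218 [0.0864 0.0098 0.0695]
218.5 [0.0862 0.0098 0.0695]
230 [0.0795 0.0099 0.0695]
232 [0.0831 0.0091 0.085 ]
```

View pics/w2e.png

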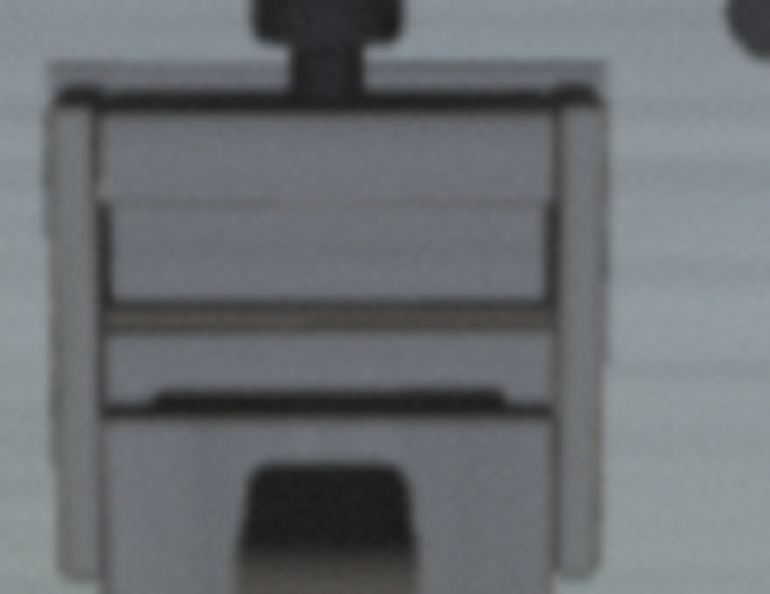

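```bash
python3 -m handwheel '[[[0,0,0,0,0,0,0.3],[0,0,0,0,0,0,0.6],[0,0,0,0,0,0,0.8],[0,0,0,0,0,0,1],[0,0,0,0,0,0,1],[0,0,0,0,0,0,1],[0,0,0,0,0,0,1]]]'
python3 - <<'E'
from h import *
o=manip.observe();print(w2m(o["ee_pos"]),o["wrist_force"],o["wrist_torque"],o["grip_width"],o["grip_width"]*94)
from scipy.optimize import fsolve
def claw(lx,lz,g0):
    def g(q):
        th,pi=q;a=np.radians(190)-th
        hx,hz=.022*np.cos(a),.078+.022*np.sin(a)
        return [hx+.1005*np.cos(pi)+.0145*np.sin(pi)-lx, hz+.1005*np.sin(pi)-.0145*np.cos(pi)-lz]
    th,pi=fsolve(g,g0);a=np.radians(190)-th
    hx,hz=.022*np.cos(a),.078+.022*np.sin(a)
    t=np.array([hx+.094*np.cos(pi)-.018*np.sin(pi),hz+.094*np.sin(pi)+.018*np.cos(pi)])
    d=.0107
    return th,pi,t+d*np.array([np.sin(pi),-np.cos(pi)])
# start at th=.43
def start(th0):
    a=np.radians(190)-th0; hx,hz=.022*np.cos(a),.078+.022*np.sin(a)
    pi=fsolve(lambda q:hz+.1005*np.sin(q)-.0145*np.cos(q)-.0695,0)[0]
    return hx+.1005*np.cos(pi)+.0145*np.sin(pi),pi
for th0 in (.35,.43,.5):
  lx0,pi0=start(th0); th,pi,T0=claw(lx0,.0695,[th0,pi0]); print("start",th0,lx0,pi0,T0)
  for dx,z in ((0,.071),(.002,.071),(.004,.071),(.006,.071),(.008,.071),(.009,.071),(.010,.071),(.011,.071),(.012,.071),(.011,.0695),(.011,.067),(.011,.064),(.011,.0605)):
    th,pi,T=claw(lx0+dx,z,[th0+.1+dx*80,-.1]); D=T-T0
    print(dx,z,"th %.2f turn %.3f  sx %.2f sz %.2f cm"%(th,pi-pi0,D[0]*100,-D[1]*100))
E
```

```text
time: 3.7
ee_pos: [0.4941, 0.0647, 0.0914]
ee_rot: [0.626, 0.78, -0.0, -0.0]
wrist_force: [-1.0, -0.2, 0.2]
grip_width: 0.191
[ 0.07320184 -0.00111935  0.09143352] [-0.96721575 -0.15382069  0.15351355] [-0.00760545  0.02593272 -0.01194945] 0.19109345024600288 17.96278432312427
start 0.35 0.07912576383607157 0.021456026319788424 [0.07215955 0.09115553]
0 0.071 th 0.26 turn 0.034  sx -0.06 sz -0.12 cm
0.002 0.071 th 0.73 turn -0.062  sx 0.34 sz -0.19 cm
0.004 0.071 th 0.93 turn -0.098  sx 0.61 sz -0.21 cm
0.006 0.071 th 1.09 turn -0.121  sx 0.87 sz -0.22 cm
0.008 0.071 th 1.22 turn -0.138  sx 1.10 sz -0.23 cm
0.009 0.071 th 1.28 turn -0.144  sx 1.22 sz -0.23 cm
0.01 0.071 th 1.34 turn -0.149  sx 1.33 sz -0.23 cm
0.011 0.071 th 1.39 turn -0.154  sx 1.44 sz -0.23 cm
0.012 0.071 th 1.45 turn -0.158  sx 1.55 sz -0.23 cm
0.011 0.0695 th 1.42 turn -0.171  sx 1.48 sz -0.09 cm
0.011 0.067 th 1.46 turn -0.200  sx 1.54 sz 0.15 cm
0.011 0.064 th 1.51 turn -0.234  sx 1.62 sz 0.45 cm
0.011 0.0605 th 1.58 turn -0.275  sx 1.71 sz 0.79 cm
start 0.43 0.07927659380041639 0.004383287221279091 [0.0726811 
[... 883 characters left out ...]
th 0.96 turn -0.071  sx 0.56 sz -0.19 cm
0.006 0.071 th 1.11 turn -0.093  sx 0.81 sz -0.20 cm
0.008 0.071 th 1.24 turn -0.108  sx 1.04 sz -0.21 cm
0.009 0.071 th 1.30 turn -0.114  sx 1.15 sz -0.21 cm
0.01 0.071 th 1.36 turn -0.119  sx 1.27 sz -0.21 cm
0.011 0.071 th 1.41 turn -0.124  sx 1.37 sz -0.21 cm
0.012 0.071 th 1.47 turn -0.127  sx 1.48 sz -0.21 cm
0.011 0.0695 th 1.44 turn -0.141  sx 1.41 sz -0.07 cm
0.011 0.067 th 1.48 turn -0.169  sx 1.48 sz 0.18 cm
0.011 0.064 th 1.53 turn -0.204  sx 1.56 sz 0.47 cm
0.011 0.0605 th 1.60 turn -0.244  sx 1.65 sz 0.81 cm<stdin>:9: RuntimeWarning: The iteration is not making good progress, as measured by the 
 improvement from the last ten iterations.
```

```bash
python3 -m handwheel '[[[0,0,0,0,0,0,1],[0,0,0,0,0,0,1],[0,0,0,0,0,0,1],[0,0,0,0,0,0,1]]]'
```

```text
time: 4.1
ee_pos: [0.494, 0.0647, 0.0914]
ee_rot: [0.626, 0.779, -0.0, -0.0]
wrist_force: [-1.5, -0.7, 0.4]
grip_width: 0.125
```

```bash
python3 -m handwheel '[[[0,-0.01,0,0.05,0,-0.08,1],[0,-0.03,0,0.2,0,-0.17,1],[0,-0.049,0,0.31,0,-0.19,1],[0,-0.066,0,0.45,0,-0.2,1],[0,-0.083,0,0.58,0,-0.21,1],[0,-0.095,0,0.7,0,-0.22,1],[0,-0.105,0,0.83,0,-0.22,1],[0,-0.113,0,0.95,0,-0.22,1],[0,-0.121,0,1.07,0,-0.22,1],[0,-0.128,0,1.18,0,-0.23,1],[0,-0.133,0,1.29,0,-0.23,1],[0,-0.138,0,1.40,0,-0.23,1],[0,-0.138,0,1.40,0,-0.23,1],[0,-0.138,0,1.40,0,-0.23,1]]]'
python3 - <<'E'
from h import *
p=manip.camera_params("wrist"); im=manip.read_camera("wrist"); np.savez("w3.npz",**p)
o=manip.observe();print(w2m(o["ee_pos"]),o["wrist_force"],o["wrist_torque"],o["grip_width"])
c=im[110:290,190:390];cv2.imwrite("pics/w3c.png",cv2.resize(c,None,fx=4,fy=3.3,interpolation=cv2.INTER_CUBIC)); cv2.imwrite("pics/w3.png",im)
im=manip.read_camera("scene"); cv2.imwrite("pics/s3.png",cv2.resize(im[150:270,180:300],None,fx=5,fy=5,interpolation=cv2.INTER_CUBIC))
E
```

```text
time: 5.5
ee_pos: [0.4911, 0.0786, 0.0938]
ee_rot: [0.625, 0.778, -0.043, 0.054]
wrist_force: [-2.9, -0.6, -3.2]
grip_width: 0.127
[ 0.08739989 -0.00113751  0.09372426] [-4.17677678 -0.49835623 -3.11998467] [ 0.38472332  0.78439201 -0.08449649] 0.12703960451317814
```

View pics/w3c.png

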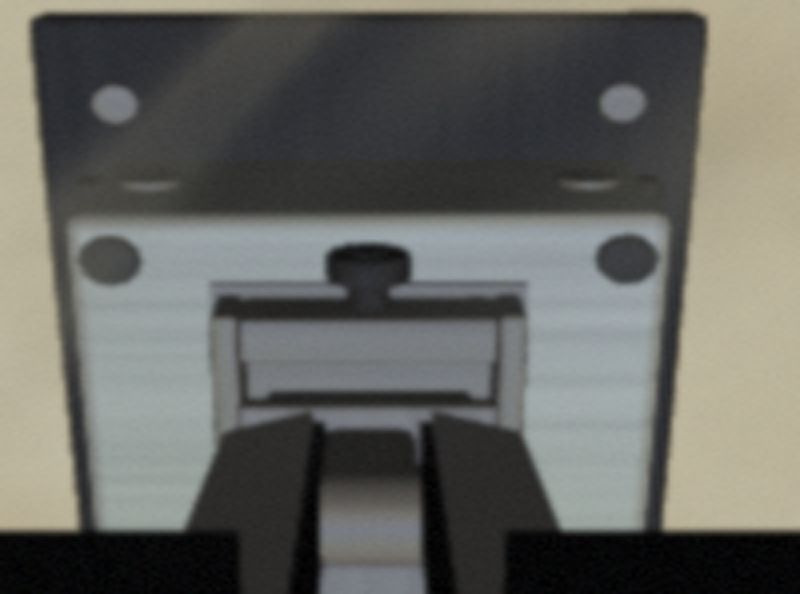

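View pics/s3.png

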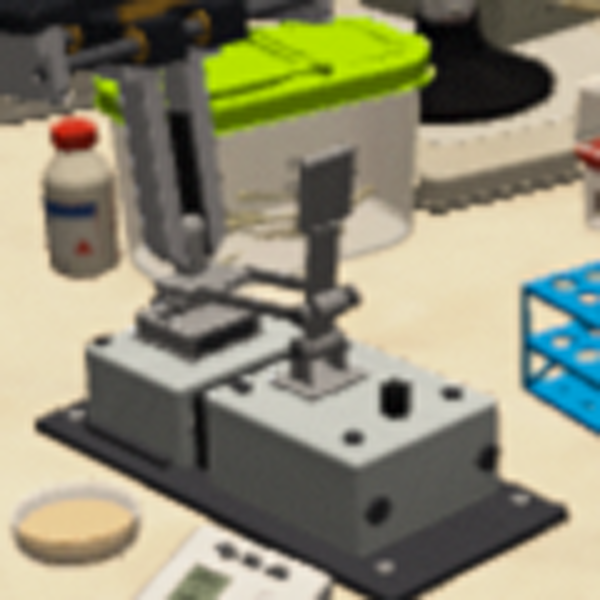

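```bash
python3 -m handwheel '[[[0,-0.005,0,0.02,0,0.05,1],[0,-0.01,0,0.04,0,0.09,1],[0,-0.017,0,0.06,0,0.13,1],[0,-0.022,0,0.08,0,0.18,1],[0,-0.027,0,0.1,0,0.22,1],[0,-0.027,0,0.1,0,0.22,1]]]'
```

```text
time: 6.2
ee_pos: [0.491, 0.079, 0.0914]
ee_rot: [0.624, 0.777, -0.052, 0.064]
wrist_force: [-1.8, -3.5, -3.5]
grip_width: 0.129
```

```bash
python3 -m handwheel '[[[0,-0.01,0,0.03,0,0.07,1],[0,-0.02,0,0.06,0,0.14,1],[0,-0.027,0,0.09,0,0.2,1],[0,-0.034,0,0.12,0,0.26,1],[0,-0.034,0,0.12,0,0.26,1]]]'
```

```text
time: 6.7
ee_pos: [0.4908, 0.0799, 0.0886]
ee_rot: [0.623, 0.776, -0.062, 0.078]
wrist_force: [-3.0, -3.0, -3.3]
grip_width: 0.125
```

```bash
python3 -m handwheel '[[[0,-0.01,0,0.03,0,0.07,1],[0,-0.018,0,0.06,0,0.14,1],[0,-0.026,0,0.1,0,0.21,1],[0,-0.036,0,0.14,0,0.28,1],[0,-0.046,0,0.17,0,0.35,1],[0,-0.052,0,0.2,0,0.41,1],[0,-0.052,0,0.2,0,0.41,1]]]'
python3 - <<'E'
from h import *
o=manip.observe();print(w2m(o["ee_pos"]),o["wrist_force"],o["wrist_torque"],o["grip_width"])
im=manip.read_camera("wrist")
c=im[110:290,190:390];cv2.imwrite("pics/w4c.png",cv2.resize(c,None,fx=4,fy=3.3,interpolation=cv2.INTER_CUBIC)); cv2.imwrite("pics/w4.png",im)
E
```

```text
time: 7.4
ee_pos: [0.4905, 0.081, 0.0842]
ee_rot: [0.621, 0.773, -0.079, 0.098]
wrist_force: [-2.5, -3.3, -2.9]
grip_width: 0.124
[ 0.08994047 -0.00116869  0.08416359] [-2.52017342 -3.27610772 -2.92640176] [-0.06742416  0.61939612 -0.1582818 ] 0.12444484030256835
```

View pics/w4c.png

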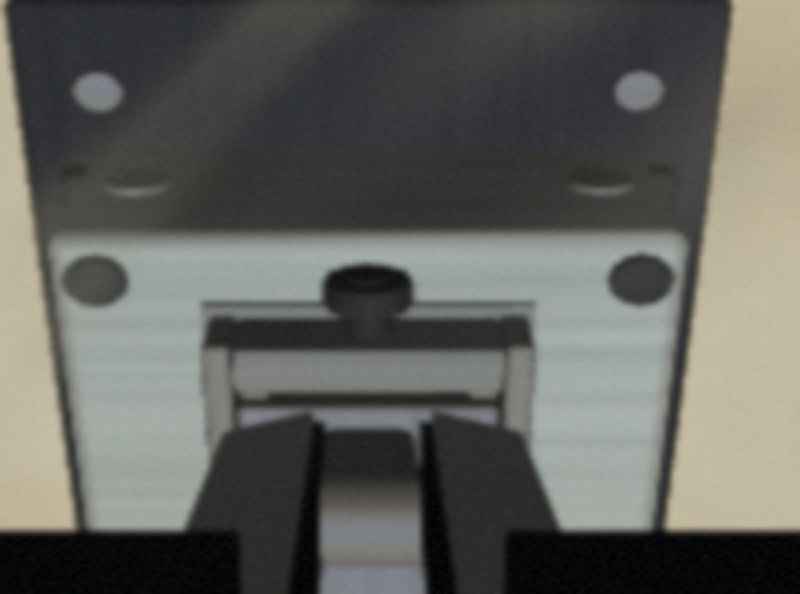

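```bash
python3 -m handwheel '[[[0,-0.008,0,0.03,0,0.06,1],[0,-0.014,0,0.05,0,0.12,1],[0,-0.014,0,0.05,0,0.12,1]]]'; python3 -m handwheel '[[[0,-0.006,0,0.02,0,0.05,1],[0,-0.01,0,0.04,0,0.09,1],[0,-0.01,0,0.04,0,0.09,1]]]'
```

```text
time: 7.75
ee_pos: [0.4905, 0.0811, 0.0829]
ee_rot: [0.621, 0.773, -0.083, 0.103]
wrist_force: [-2.2, -2.4, -2.6]
grip_width: 0.128
time: 8.05
ee_pos: [0.4906, 0.0812, 0.0823]
ee_rot: [0.62, 0.772, -0.086, 0.107]
wrist_force: [-4.6, -3.7, 2.1]
grip_width: 0.125
```

```bash
python3 -m handwheel '[[[0,0,0,0,0,0,1],[0,0,0,0,0,0,1],[0,0,0,0,0,-0.05,0.8],[0,0,0,0,0,-0.05,0.5],[0,0,0,0,0,-0.05,0.4],[0,0,0,0,0,-0.05,0.4],[0,0,0,0,0,-0.05,0.4],[0,0,0,0,0,-0.05,0.4],[0,0,0,0,0,-0.05,0.4]]]'
python3 - <<'E'
from h import *
o=manip.observe();print(w2m(o["ee_pos"]),o["wrist_force"],o["wrist_torque"],o["grip_width"])
im=manip.read_camera("wrist")
c=im[110:290,190:390];cv2.imwrite("pics/w5c.png",cv2.resize(c,None,fx=4,fy=3.3,interpolation=cv2.INTER_CUBIC))
E
```

```text
time: 8.95
ee_pos: [0.4906, 0.0814, 0.0825]
ee_rot: [0.62, 0.772, -0.086, 0.107]
wrist_force: [1.3, 0.1, 0.5]
grip_width: 0.3
[ 0.09028444 -0.00127596  0.08253275] [1.33222761 0.10865991 0.50222843] [ 0.06078386  0.06631491 -0.00412938] 0.3001692325635012
```

View pics/w5c.png

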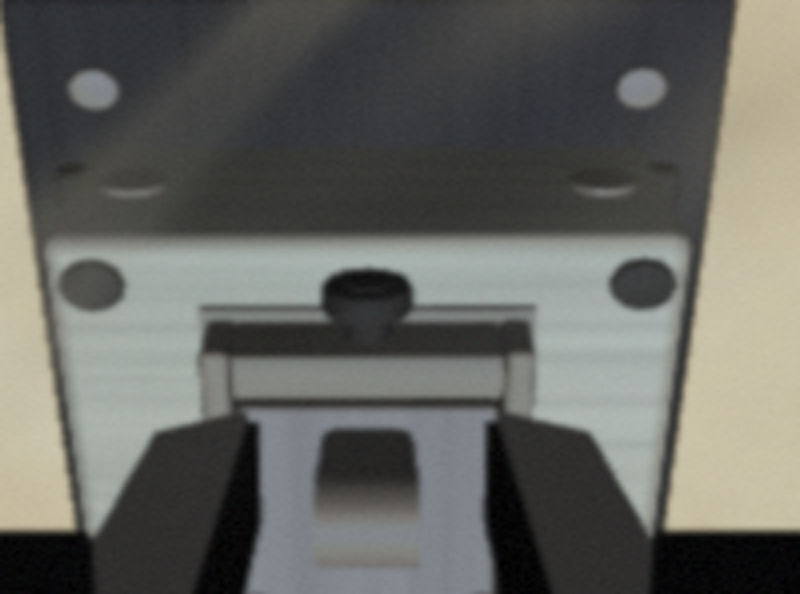

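```bash
python3 -m handwheel '[[[0,0,0,0,0,-1,0.4],[0,0,0,0,0,-3,0.4],[0,0,0,0,0,-6,1],[0,0,0,-2,0,-6,1],[0,0,0,-4,0,-5.8,1],[0,0,0,-6,0,-5.4,1],[0,0,0,-7.5,0,-5.1,1],[0,0,0,-8.1,0,-5.05,1],[0,0,0,-8.1,0,-5.05,1]]]'
python3 - <<'E'
from h import *
o=manip.observe();print(w2m(o["ee_pos"]),o["wrist_force"],o["grip_width"])
ps=manip.camera_params("scene");im=manip.read_camera("scene"); cv2.imwrite("pics/s6.png",im);cv2.imwrite("pics/s6c.png",cv2.resize(im[150:270,180:300],None,fx=5,fy=5,interpolation=cv2.INTER_CUBIC))
im=manip.read_camera("wrist");cv2.imwrite("pics/w6.png",im)
for th in (1.4,1.5,1.6,1.7,1.8):
  c,s=np.cos(th),np.sin(th); q=lambda r,y: m2w(-r*c+.003*s,y-.0011,.078+r*s+.003*c)
  print(th,[((proj(q(.096,y),ps)-[180,150])*5).round(0) for y in (.015,-.015)])
E
```

```text
time: 9.9
ee_pos: [0.5044, 0.0184, 0.1536]
ee_rot: [0.621, 0.772, -0.086, 0.107]
wrist_force: [0.6, 0.2, 0.5]
grip_width: 0.006
[ 0.02575983 -0.00107122  0.15363474] [0.58760566 0.22006444 0.48990489] 0.005576704363916638
1.4 [array([304., 156.]), array([355., 138.])]
1.5 [array([289., 149.]), array([340., 131.])]
1.6 [array([274., 144.]), array([326., 126.])]
1.7 [array([260., 141.]), array([311., 124.])]
1.8 [array([246., 140.]), array([297., 123.])]
```

View pics/s6c.png

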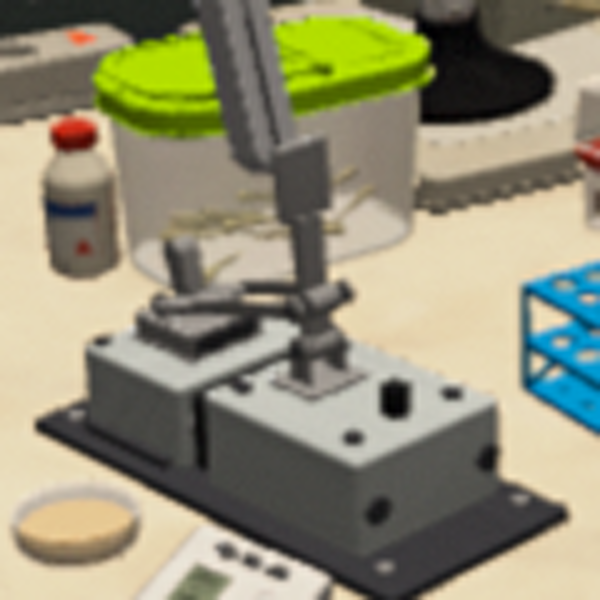

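View pics/w6.png

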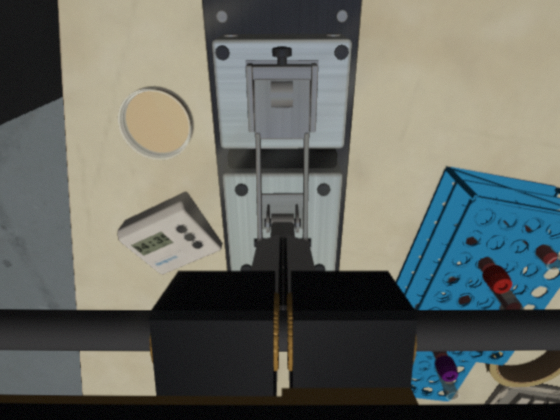

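```bash
cat > path.py <<'E'
from h import *
import sys
# print shifts from present pose for lever angles; args: present tilt ph0, ox offset of hinge
o=manip.observe()
from scipy.spatial.transform import Rotation as Ro
R=Ro.from_quat(o["ee_rot"]).as_matrix(); ph0=-np.arctan2(-(R[:,2]@XD),-R[2,2]); T0=w2m(o["ee_pos"])
print("tilt",ph0,"tcp",T0.round(4))
for th in [float(a) for a in sys.argv[1:]]:
    ph=-min(.275,max(th,0)); c,s=np.cos(th),np.sin(th)
    P=np.array([-.078*c+.003*s,.078+.078*s+.003*c]); C=-.008*np.array([np.cos(ph),np.sin(ph)])
    d=P-C-T0[[0,2]]
    print(th,"turn %.3f x %.2f z %.2f"%(ph-ph0,100*d@[np.cos(ph0),np.sin(ph0)],100*d@[np.sin(ph0),-np.cos(ph0)]))
E
python3 path.py 1.6 1.55 1.5 1.45 1.4 1.35 1.3 1.25 1.2 1.15 1.1 1.05 1.0 
```

```text
tilt -0.2748863449432952 tcp [ 0.0265 -0.001   0.1532]
1.6 turn -0.000 x -1.32 z 0.32
1.55 turn -0.000 x -1.70 z 0.41
1.5 turn -0.000 x -2.07 z 0.52
1.45 turn -0.000 x -2.44 z 0.65
1.4 turn -0.000 x -2.80 z 0.79
1.35 turn -0.000 x -3.16 z 0.96
1.3 turn -0.000 x -3.50 z 1.14
1.25 turn -0.000 x -3.84 z 1.33
1.2 turn -0.000 x -4.16 z 1.55
1.15 turn -0.000 x -4.48 z 1.78
1.1 turn -0.000 x -4.78 z 2.03
1.05 turn -0.000 x -5.07 z 2.29
1.0 turn -0.000 x -5.35 z 2.56
```

```bash
python3 -m handwheel '[[[0,0,0,-0.5,0,0.15,1],[0,0,0,-0.9,0,0.25,1],[0,0,0,-1.3,0,0.32,1],[0,0,0,-1.7,0,0.41,1],[0,0,0,-2.07,0,0.52,1],[0,0,0,-2.44,0,0.65,1],[0,0,0,-2.8,0,0.79,1],[0,0,0,-3.16,0,0.96,1],[0,0,0,-3.5,0,1.14,1]]]'; python3 path.py 1.3 1.2 1.15 1.1 1.05 1.0 .95 .9 .85 .8
python3 - <<'E'
from h import *
im=manip.read_camera("scene");cv2.imwrite("pics/s7c.png",cv2.resize(im[150:270,180:300],None,fx=5,fy=5,interpolation=cv2.INTER_CUBIC))
E
```

```text
time: 10.9
ee_pos: [0.5123, -0.0176, 0.1515]
ee_rot: [0.62, 0.772, -0.086, 0.107]
wrist_force: [0.0, 1.2, 0.6]
grip_width: 0.001
tilt -0.274957777211047 tcp [-0.0111 -0.0009  0.1515]
1.3 turn -0.000 x 0.07 z -0.05
1.2 turn -0.000 x -0.59 z 0.37
1.15 turn -0.000 x -0.91 z 0.60
1.1 turn -0.000 x -1.21 z 0.84
1.05 turn -0.000 x -1.50 z 1.10
1.0 turn -0.000 x -1.78 z 1.38
0.95 turn -0.000 x -2.04 z 1.67
0.9 turn -0.000 x -2.29 z 1.97
0.85 turn -0.000 x -2.52 z 2.28
0.8 turn -0.000 x -2.74 z 2.61
```

View pics/s7c.png

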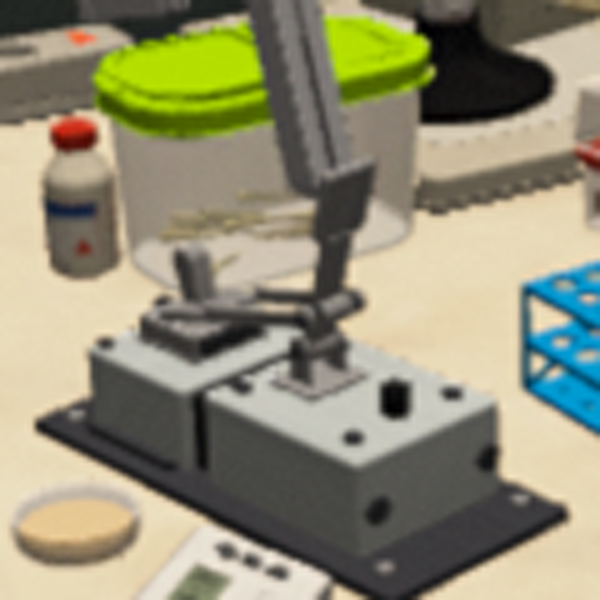

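Lever is following at about 1.3 rad with the claw still seated. Continuing along the arc.

```bash
python3 -m handwheel '[[[0,0,0,-0.3,0,0.16,1],[0,0,0,-0.59,0,0.37,1],[0,0,0,-0.91,0,0.6,1],[0,0,0,-1.21,0,0.84,1],[0,0,0,-1.5,0,1.1,1],[0,0,0,-1.78,0,1.38,1],[0,0,0,-2.04,0,1.67,1],[0,0,0,-2.29,0,1.97,1],[0,0,0,-2.29,0,1.97,1]]]'; python3 path.py .9 .85 .8 .75 .7 .65 .6 .55 .5 .45 .4
python3 - <<'E'
from h import *
im=manip.read_camera("scene");cv2.imwrite("pics/s8c.png",cv2.resize(im[150:270,180:300],None,fx=5,fy=5,interpolation=cv2.INTER_CUBIC))
E
```

```text
time: 11.85
ee_pos: [0.5182, -0.0445, 0.1387]
ee_rot: [0.621, 0.772, -0.086, 0.107]
wrist_force: [0.6, 1.8, 1.1]
grip_width: 0.006
tilt -0.2752194801558375 tcp [-0.0386 -0.0008  0.1387]
0.9 turn 0.000 x 0.01 z -0.02
0.85 turn 0.000 x -0.22 z 0.30
0.8 turn 0.000 x -0.44 z 0.62
0.75 turn 0.000 x -0.64 z 0.96
0.7 turn 0.000 x -0.82 z 1.30
0.65 turn 0.000 x -0.98 z 1.65
0.6 turn 0.000 x -1.13 z 2.01
0.55 turn 0.000 x -1.26 z 2.38
0.5 turn 0.000 x -1.37 z 2.76
0.45 turn 0.000 x -1.46 z 3.14
0.4 turn 0.000 x -1.54 z 3.52
```

View pics/s8c.png

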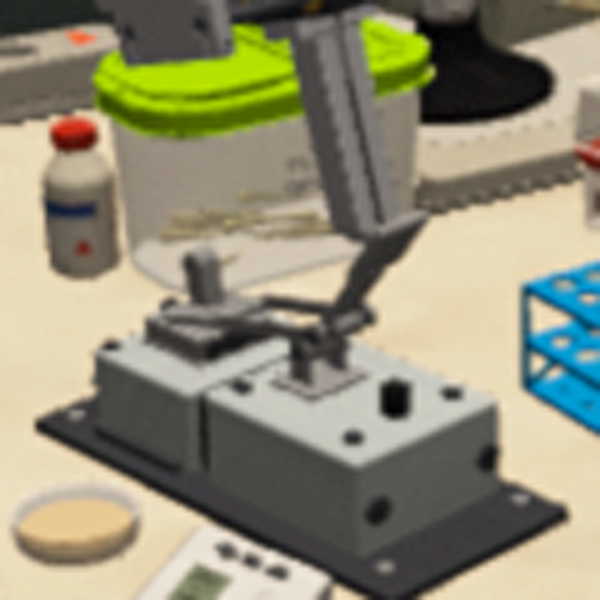

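The sliding half has begun to move toward the latch (left edge shifted right), the claw is holding, and the force is small.

```bash
python3 -m handwheel '[[[0,0,0,-0.22,0,0.3,1],[0,0,0,-0.44,0,0.62,1],[0,0,0,-0.64,0,0.96,1],[0,0,0,-0.82,0,1.3,1],[0,0,0,-0.98,0,1.65,1],[0,0,0,-1.13,0,2.01,1],[0,0,0,-1.13,0,2.01,1]]]'; python3 path.py .6 .55 .5 .45 .4 .35 .3 .27 
```

```text
time: 12.6
ee_pos: [0.5215, -0.0604, 0.1221]
ee_rot: [0.621, 0.772, -0.086, 0.107]
wrist_force: [1.3, -0.8, 0.7]
grip_width: 0.007
tilt -0.27501547053169 tcp [-0.0549 -0.0005  0.1221]
0.6 turn 0.000 x -0.02 z -0.02
0.55 turn 0.000 x -0.15 z 0.35
0.5 turn 0.000 x -0.26 z 0.72
0.45 turn 0.000 x -0.35 z 1.10
0.4 turn 0.000 x -0.43 z 1.48
0.35 turn 0.000 x -0.48 z 1.87
0.3 turn 0.000 x -0.51 z 2.26
0.27 turn 0.005 x -0.52 z 2.49
```

```bash
python3 -m handwheel '[[[0,0,0,-0.13,0,0.36,1],[0,0,0,-0.24,0,0.74,1],[0,0,0,-0.33,0,1.12,1],[0,0,0,-0.33,0,1.12,1]]]'; python3 path.py .45 .4 .35 .3 .27 .24 .2 .15 .1 .05 0
```

```text
time: 13.0
ee_pos: [0.5227, -0.0663, 0.112]
ee_rot: [0.621, 0.772, -0.086, 0.106]
wrist_force: [-0.4, -0.2, -0.8]
grip_width: 0.002
tilt -0.2747067798478324 tcp [-0.0609 -0.0004  0.112 ]
0.45 turn -0.000 x -0.05 z -0.04
0.4 turn -0.000 x -0.12 z 0.35
0.35 turn -0.000 x -0.17 z 0.73
0.3 turn -0.000 x -0.21 z 1.12
0.27 turn 0.005 x -0.22 z 1.35
0.24 turn 0.035 x -0.23 z 1.56
0.2 turn 0.075 x -0.22 z 1.84
0.15 turn 0.125 x -0.20 z 2.19
0.1 turn 0.175 x -0.16 z 2.54
0.05 turn 0.225 x -0.11 z 2.89
0.0 turn 0.275 x -0.04 z 3.23
```

```bash
python3 - <<'E'
from h import *
im=manip.read_camera("scene");cv2.imwrite("pics/s9c.png",cv2.resize(im[150:270,180:300],None,fx=5,fy=5,interpolation=cv2.INTER_CUBIC))
im=manip.read_camera("wrist");cv2.imwrite("pics/w9.png",im)
E
```

```text
(no output)
```

View pics/s9c.png

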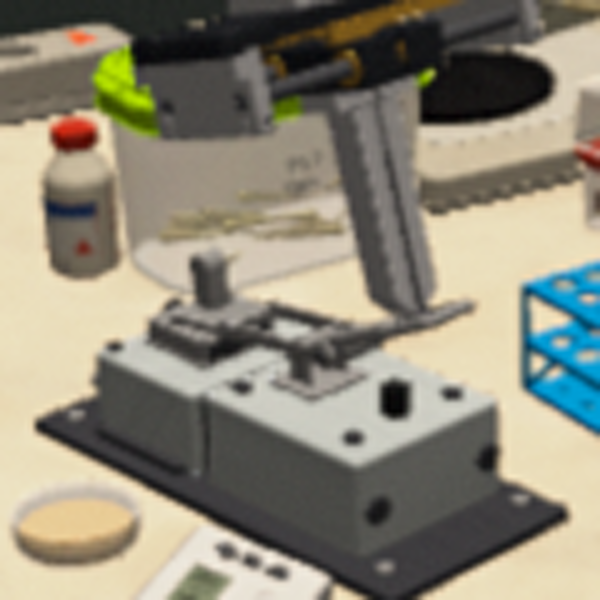

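View pics/w9.png

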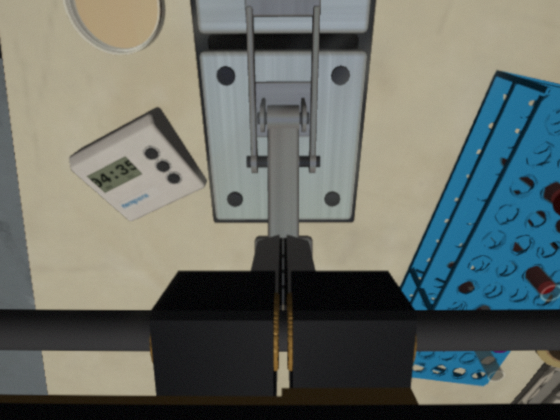

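```bash
python3 -m handwheel '[[[0,0,0,-0.1,0,0.2,1],[0,0,0,-0.12,0,0.4,1],[0,0,0,-0.15,0,0.6,1],[0,0,0,-0.17,0,0.8,1],[0,0,0,-0.19,0,0.95,1],[0,0,0,-0.21,0,1.12,1],[0,0,0,-0.21,0,1.12,1]]]';  python3 path.py .3 .27 .24 .2 .15 .1 .05 0
```

```text
time: 13.8
ee_pos: [0.524, -0.0711, 0.1022]
ee_rot: [0.62, 0.772, -0.086, 0.107]
wrist_force: [0.2, -0.5, 0.3]
grip_width: 0.005
tilt -0.27492060693896464 tcp [-0.0658 -0.0006  0.1022]
0.3 turn -0.000 x 0.00 z 0.05
0.27 turn 0.005 x -0.01 z 0.28
0.24 turn 0.035 x -0.01 z 0.49
0.2 turn 0.075 x -0.01 z 0.77
0.15 turn 0.125 x 0.01 z 1.12
0.1 turn 0.175 x 0.05 z 1.47
0.05 turn 0.225 x 0.10 z 1.81
0.0 turn 0.275 x 0.18 z 2.16
```

```bash
python3 - <<'E'
from h import *
ps=manip.camera_params("scene")
im=manip.read_camera("scene");cv2.imwrite("pics/s10c.png",cv2.resize(im[190:250,210:290],None,fx=9,fy=9,interpolation=cv2.INTER_CUBIC))
for th in (0,.1,.2,.3,.4,.5):
  c,s=np.cos(th),np.sin(th); q=lambda r,y: m2w(-r*c+.003*s,y-.0011,.078+r*s+.003*c)
  print(th,[((proj(q(.096,y),ps)-[210,190])*9).round(0) for y in (.015,-.015)])
E
```

```text
0 [array([530., 375.]), array([619., 334.])]
0.1 [array([527., 337.]), array([617., 297.])]
0.2 [array([521., 298.]), array([611., 259.])]
0.3 [array([512., 259.]), array([602., 220.])]
0.4 [array([501., 220.]), array([591., 181.])]
0.5 [array([486., 181.]), array([577., 143.])]
```

View pics/s10c.png

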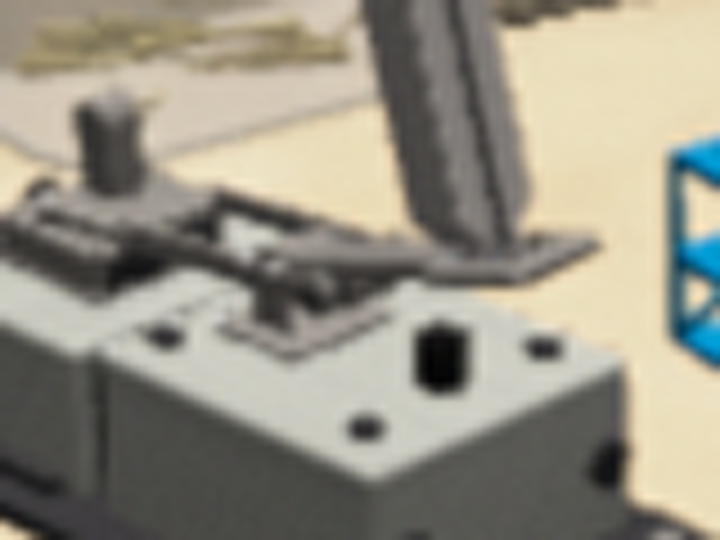

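```bash
python3 -m handwheel '[[[0,0.005,0,0,0,0.15,1],[0,0.005,0,0,0,0.28,1],[0,0.035,0,0,0,0.49,1],[0,0.055,0,0,0,0.63,1],[0,0.075,0,0,0,0.77,1],[0,0.1,0,0,0,0.95,1],[0,0.1,0,0,0,0.95,1]]]';  python3 path.py .17 .15 .1 .05 0
```

```text
time: 14.55
ee_pos: [0.5246, -0.074, 0.0932]
ee_rot: [0.624, 0.776, -0.054, 0.068]
wrist_force: [0.0, -0.6, -0.8]
grip_width: 0.004
tilt -0.17390731506195523 tcp [-0.0688 -0.0006  0.0932]
0.17 turn 0.004 x 0.04 z 0.03
0.15 turn 0.024 x 0.03 z 0.17
0.1 turn 0.074 x 0.04 z 0.52
0.05 turn 0.124 x 0.06 z 0.87
0.0 turn 0.174 x 0.09 z 1.22
```

```bash
python3 -m handwheel '[[[0,0.024,0,0.03,0,0.17,1],[0,0.05,0,0.04,0,0.35,1],[0,0.074,0,0.04,0,0.52,1],[0,0.1,0,0.05,0,0.7,1],[0,0.1,0,0.05,0,0.7,1]]]';  python3 path.py .1 .05 0 -.02
python3 - <<'E'
from h import *
im=manip.read_camera("scene");cv2.imwrite("pics/s11c.png",cv2.resize(im[190:250,210:290],None,fx=9,fy=9,interpolation=cv2.INTER_CUBIC))
E
```

```text
time: 15.05
ee_pos: [0.5247, -0.0747, 0.0861]
ee_rot: [0.626, 0.779, -0.023, 0.029]
wrist_force: [-0.0, 0.4, 0.6]
grip_width: 0.003
tilt -0.07369315063416639 tcp [-0.0695 -0.0006  0.0861]
0.1 turn -0.026 x -0.00 z -0.18
0.05 turn 0.024 x -0.02 z 0.17
0.0 turn 0.074 x -0.02 z 0.52
-0.02 turn 0.074 x -0.01 z 0.67
```

View pics/s11c.png

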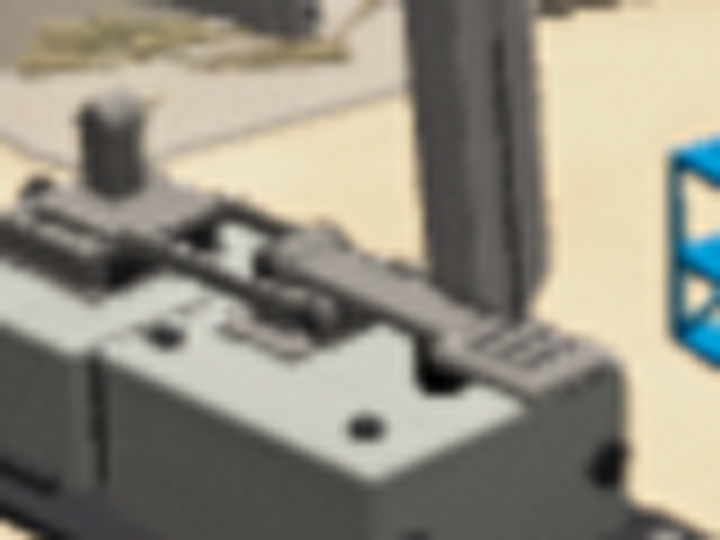

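```bash
python3 -m handwheel '[[[0,0.03,0,0,0,0.2,1],[0,0.05,0,0,0,0.35,1],[0,0.074,0,0,0,0.45,1],[0,0.074,0,0,0,0.5,1],[0,0.074,0,0,0,0.5,1]]]'; python3 -m handwheel '[[[0,0,0,0,0,0.05,1],[0,0,0,0,0,0.1,1],[0,0,0,0,0,0.1,1]]]'
```

```text
time: 15.6
ee_pos: [0.5248, -0.0748, 0.0813]
ee_rot: [0.627, 0.779, -0.0, 0.0]
wrist_force: [-0.1, 0.1, 0.0]
grip_width: 0.007
time: 15.9
ee_pos: [0.5249, -0.0746, 0.0806]
ee_rot: [0.626, 0.78, -0.0, 0.001]
wrist_force: [-1.1, -1.5, 3.5]
grip_width: 0.007
```

```bash
python3 -m handwheel '[[[0,0,0,0,0,0.05,1],[0,0,0,0,0,0.1,1],[0,0,0,0,0,0.1,1]]]'; python3 -m handwheel '[[[0,0,0,0,0,-1,1],[0,0,0,0,0,-4,1],[0,0,0,0,0,-9,1],[0,0,0,0,0,-12,1],[0,0,0,0,0,-12,1],[0,0,0,0,0,-12,1]]]'
python3 - <<'E'
from h import *
im=manip.read_camera("scene");cv2.imwrite("pics/s12c.png",cv2.resize(im[190:250,200:290],None,fx=8,fy=8,interpolation=cv2.INTER_CUBIC))
p=manip.camera_params("wrist");im=manip.read_camera("wrist");cv2.imwrite("pics/w12.png",im)
im=manip.read_camera("top");cv2.imwrite("pics/t12.png",cv2.resize(im[185:285,205:345],None,fx=5.6,fy=5.6,interpolation=cv2.INTER_CUBIC))
E
```

```text
time: 16.2
ee_pos: [0.525, -0.0747, 0.0798]
ee_rot: [0.626, 0.78, -0.0, 0.001]
wrist_force: [-2.5, 0.0, 7.2]
grip_width: 0.004
time: 16.8
ee_pos: [0.5248, -0.0744, 0.1996]
ee_rot: [0.626, 0.78, -0.0, 0.001]
wrist_force: [0.2, 0.4, -1.4]
grip_width: 0.001
```

View pics/s12c.png

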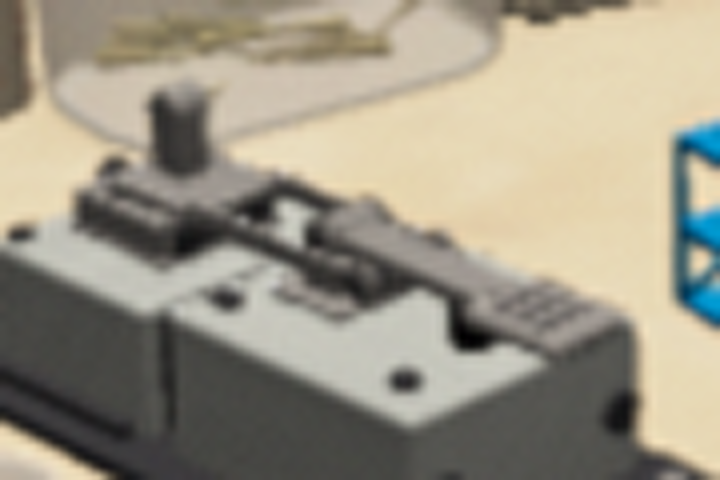

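View pics/w12.png

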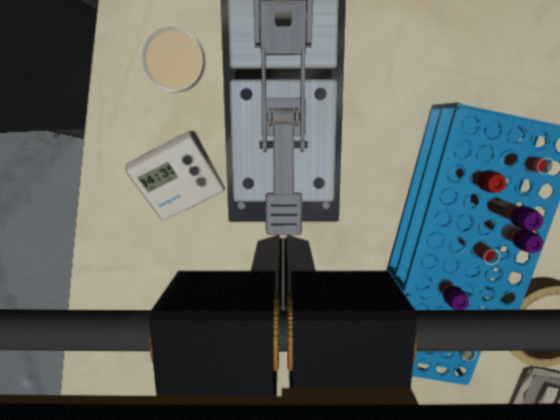

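View pics/t12.png

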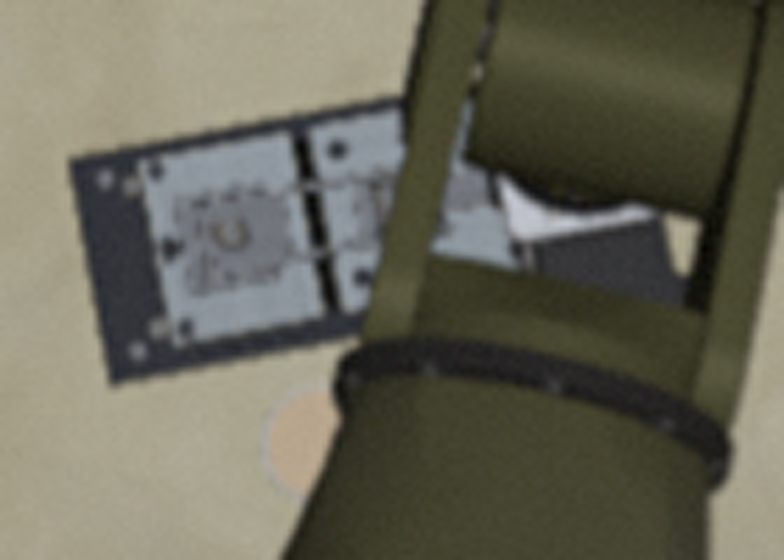

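```bash
python3 - <<'E'
from workcell import manip
print(manip.observe()["time"], manip.hand_in())
E
```

```text
the job is handed in; nothing more can be done
16.95 None
```

The mould is closed and the latch is holding by itself; I handed the job in at 16.95 s of the 61 s allowed.

- **Hooking the claw:** I gripped the claw's tab and carried the lip about 11 mm forward to the slot I had measured in the wrist camera. I then lowered it by feel. The only contact force on the way down was about 5 N, at the slot floor. Computed from the tool pose, the lip was about 10 mm below the keeper's top while I still held the tab.
- **Closing the lever:** After letting go, I swung the lever down its arc with the shut fingers. Readings at each stop were under about 3 N, and it snapped over centre to home by itself. I finished with a gentle press on the pad, where the wrist force read about 7 N.
- **Last checks:**
  - The lever lies level on its button. I first touched the pad at about 81 mm, which is its home height.
  - The claw plate is down on the keeper.
  - The sliding half has been drawn in roughly 9 mm, measured from the top camera.
  - The gripper stands about 12 cm clear.
  - The timer and dish look undisturbed as far as they can be seen. The arm hid part of both from the top camera, and I did not look again at the bottles or the pen at the end.

No check disagreed. Two values are estimates from the pictures and tool pose, not direct joint readings: the final lever angle and the lip depth. I did not re-measure the lip depth after the lever closed.

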